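# Release the brake and hold the index plunger out

### The arm

A 6-joint arm with a two-finger parallel gripper is mounted at the origin on a cart in front of the work surface, level with it; the furniture and walls round the work are solid. World frame = base frame: x ahead of the robot, y to its left, z up, the work surface at z = 0. Lengths are in m, angles in rad, forces in N, time in s.
With the tool pointing down it reaches from about 0.25 to 0.725 m from the base axis. Payload 4 kg.
Tool frame: the origin (TCP) lies midway between the tips of the shut fingers; the grasp point (between the pads) lies 19 mm behind it; z points along the fingers, y is the line along which they close (so a half turn about z gives the same grasp; the last joint's range is limited). The gripper opens to 85 mm and grips with 20 to 120 N. Pads are 22 mm wide; open, the fingers measure 114 mm over their backs; the gripper's body (76 mm by 85 mm) begins 54 mm behind the grasp point. The pads swing forward as they close: fully open they stand 13 mm farther back than shut.
Start: joints at [1.147, 0.241, 0.005, 1.335, 0, 1.571], TCP at [0.206, 0.456, 0.231] pointing down, gripper open.
Joint ranges: [-2.72, 2.72], [-1.05, 1.87], [-1.09, 1.28], [-1.99, 2.15], [-1.42, 1.44], [-3.14, 3.14]. Speed limits (rad/s): [2.79, 2.79, 3.14, 3.14, 3.14, 3.14].

### API

Orientations are given as a unit quaternion [x, y, z, w].
In Python, from workcell import get_obs, camera, job_done, silhouettes gives the robot as it stands. The module is installed in compiled form; this text tells all that it offers.
- The arm moves only by the tool drive_tool, never from a script. Its argument "increments" is a list of rows, each a list of 3 entries, a list of its own where there are three numbers: the shift along the world's x, y, z in mm, then the turn, a rotation vector about the world's x, y, z in degrees, then the opening, from 0 (shut) to 1 (fully open). A call has 1 to 8 rows; each row shifts and turns the commanded pose from where the row before left it; what a row does not reach is not made up. A row lasts 1/12 s, in which the tool goes at most 41.7 mm and 7.16 degrees, less where a joint would pass 70% of its speed; a pose out of reach is approached as far as the arm can. A call is refused whole if a number of a shift passes 41.7 or a number of a turn 7.16, either way. A call with a gripper value outside its range is refused whole. The fingers move at their own pace and stop on an object; the grip force is fixed at half the most. Time passes only in rows, so rows that do not move let the fingers close. It gives the time, the measured TCP pose, the force, the opening and the grip force at its end, in the units of the state.
- get_obs(): the state, without advancing time (a new reading comes with each control period).
- camera(name): name is "side" or "top" or "wrist"; returns a dict with "image" (480x640x3 uint8, red, green, blue), "K" (3x3 intrinsics, pixels), "view" (4x4, takes a point from world to camera coordinates). Camera axes: x right, y down, z forward; pixel columns grow to the right and rows downward; lengths in m; the calibration is good to about 2 mm. A picture is of the moment at which its call begins. There is no depth.
- job_done(): hands the job in; it is judged then, once.
Trained networks look in a picture, given as the dict that the camera call returned (one of the last four; its "shot" number tells which), for a name from the list of things; names that differ only in an ending like _2 or _b are one class to them, and where a whole thing is asked for, a point or a joint stands for the part that bears it (a point fixed in the world has none). Each returns a list of dicts, best first, with "conf" (0 to 1); they miss things now and then, are a little off and sometimes report something else, mostly with a low value. They report only what shows in the picture. A call takes as long as a camera call.
- silhouettes(query, picture): "region" (480x640 bool, what is visible of it) and "bbox" ([left, top, right, bottom] in pixels, round what is visible of it).
The state is a dict: "clock": time; "joint_pos": joint angles; "joint_vel": joint speeds; "tau": joint torques, N m; "eef_pos": TCP position; "tool_rot": TCP orientation; "ft_force": force on the tool from outside, world axes, zero at the start; "ft_torque": the same for the moment, N m; "grip_width": finger opening in m; "grasp_force": force on a finger pad.
Only numpy, scipy, OpenCV 4.12 (cv2) and the standard library are available. Lean on these libraries where they do the work, as an engineer would, in place of code of your own. Each camera call takes 0.05 s, during which the arm holds its last target. There are 200 camera calls.

### The job

Free the dial of the board fixture so that a colleague can turn it: pick up the mallet and, with it, knock the yellow brake peg all the way down, not touching the peg with the gripper, then stand the mallet back on the bench on its face, head upright. Only then grip the red knob, pull the sprung index plunger fully up out of its hole and finish still holding it there. Leave the other loose things on the bench where they are.

Things in the scene. Friction and masses are not known exactly. Their poses are not given: they have to be found in the camera images.
- fixture: Board fixture, fixed to the bench: grey base plate 150 (x) x 250 (y) x 12 mm. Origin: centre of its underside; z up. In its frame, mm: aluminium dial with eight index holes and a green circuit board (diameter 124, top z = 24, centre y = 20; none of it moves here); index plunger at x = 0, y = 70; brake peg at x = 0, y = -100.
- bracket (a point): Centre of the top face of the blue bracket arm that reaches over the dial and carries the plunger: 64 long along the fixture's y, 36 mm wide, its top 60 mm above the bench; round the plunger a dark collar, diameter 20, rises 6 mm higher.
- brake_collar (a point): Centre of the steel collar round the brake peg, diameter 28, its top 36 mm above the bench, on a grey housing 40 x 40 mm whose top is 32 mm above the bench.
- brake_peg (a joint): Travel of the brake peg, m: 0 = up (brake on), 0.012 = driven fully down (brake off). It starts between 0 and 0.002. A light spring (up to 1.5 N) pushes it up but stiff friction keeps it where it is driven; it takes about 5 to 6 N to drive it down, so the mallet's weight alone does not.
- peg_head: Yellow round head of the brake peg, diameter 18, 8 mm thick, level. Origin: centre of its flat top face, which stands 52 mm above the bench when the peg is up and 40 mm when it is fully down (4 mm above the steel collar).
- plunger (a joint): Lift of the index plunger, m: 0 = pin seated 8 mm deep in its hole in the dial, 0.015 = fully up at its stop. A spring pulls it down: 5 N at 0, 11 N at 0.015; let go, it snaps back.
- plunger_knob: Red ribbed knob of the index plunger, a vertical cylinder, diameter 26, 24 mm tall. Origin: its centre, 82 mm above the bench when seated; its underside is then 10 mm above the blue bracket arm and 4 mm above the arm's dark collar. It slides straight up (z).
- mallet: Mallet, 0.22 to 0.35 kg, standing on its face: head a vertical cylinder, orange with a dark steel band, diameter 40, 56 mm tall; level flat-sided pale wooden handle 16 wide x 22 mm high, from the head along the mallet's -x to 130 mm from the head's axis, centre line 30 mm above the lower face. Origin: centre of the lower (striking) face, z up. Balance point about 10 mm from the head's axis.
- wool_tub: Bystander: round grey tub of brass wool, diameter 60, 25 mm high; origin: centre of its underside.
- solvent_bottle: Bystander: white bottle with a blue cap, diameter 54, 135 mm tall; origin: centre of its underside.
- spool: Bystander: spool of solder wire with red flanges, diameter 55, 34 mm high; origin: centre of its underside.
- iron_core: Bystander: small transformer, 44 x 48 x 40 mm; origin: centre of its underside.
- pot: Bystander: black potentiometer with a grey knob, 26 x 26 x 26 mm; origin: centre of its underside.

How it is judged:
On the way, in this order (a step that is already met when the one before it is completed fails the run):
1. the brake peg is knocked down (at least 9 of 12 mm) while the mallet is held and over it (value of joint brake_peg above 0.009 m and contact force between the fingers and mallet above 1 N and horizontal distance between mallet and peg_head below 0.03 m), for 0.05 s.
2. the mallet stands on its face on the bench, let go and at rest (height (world z) of mallet below 0.006 m and angle between mallet's own z axis and vertical below 0.1 rad and linear speed of mallet below 0.02 m/s and contact force between the fingers and mallet below 0.3 N), for 0.2 s.
3. the plunger is pulled up by its knob (at least 12 of 15 mm) and held (value of joint plunger above 0.012 m and contact force between the fingers and plunger_knob above 1 N), for 1 s.
At the end, for the whole second after the job is handed in: The fingers hold the red knob with the plunger at least 12 mm up (of 15) and still; the brake peg is at least 9 mm down (of 12); the mallet stands upright on its face on the bench (within 6 degrees, underside within 6 mm of the bench), let go and at rest (all of step 2 and all of step 3 and velocity of joint plunger below 0.01 m/s and value of joint brake_peg above 0.009 m); the arm keeps its last pose, push and grip.
It fails at once if the gripper or arm pushes on the brake peg itself (contact force between any of the fingers, the arm and peg_head above 2 N).
It fails at once if the plunger is pulled up before the brake peg is down (value of joint plunger above 0.005 m and value of joint brake_peg below 0.008 m).
It fails at once if another loose thing is moved by more than 3 cm (distance of any of wool_tub, solvent_bottle, spool, iron_core, pot from where it was at the start of the episode above 0.03 m).
It also fails if it takes over 58 s, if anything falls off the work surface, if the arm or the gripper's body presses on something with over 40 N, if the wrist force passes 120 N, or if a joint passes its speed limit or range.

## Working session

There is one attempt and no reset: what is moved stays moved. The work goes in short steps, Python scripts to look and compute and a tool call to move; the robot and the scene stay as the last step left them, time stands still between calls to the robot, and variables do not carry over. Pictures are saved under pics/ and viewed, at most 10 in all, crops included, and the job is handed in when it is done.

Besides the shell and the picture viewer there is one more tool, called after "Request:" by a JSON object that holds its "method" and its "body", one argument or row to a line. drive_tool: Moves the arm, as the interface text tells. Its arguments: {"type":"object","properties":{"increments":{"type":"array"}},"required":["increments"]}

```bash
mkdir -p pics; cat > h.py <<'E'
import numpy as np,cv2
from workcell import *
def ray(c,uv):
    R=c["view"][:3,:3];t=c["view"][:3,3]
    d=R.T@np.linalg.inv(c["K"])@np.array([uv[0],uv[1],1.]);return -R.T@t,d
def atz(c,uv,z):
    o,d=ray(c,uv);return o+d*(z-o[2])/d[2]
def proj(c,p):
    q=c["K"]@(c["view"][:3,:3]@np.array(p)+c["view"][:3,3]);return q[:2]/q[2]
def cen(r):
    y,x=np.nonzero(r);return np.array([x.mean(),y.mean()])
def save(c,n): cv2.imwrite("pics/"+n,c["image"][:,:,::-1])
E
python3 - <<'E'
from h import *
np.set_printoptions(precision=3,suppress=True)
o=get_obs();print(o["clock"],o["eef_pos"],o["tool_rot"],o["grip_width"])
cs={n:camera(n) for n in("top","side")}
for n,c in cs.items():
    save(c,n+"1.png"); print(n,"cam",ray(c,(320,240))[0])
Z=dict(fixture=.012,peg_head=.048,plunger_knob=.082,mallet=.03,wool_tub=.012,solvent_bottle=.067,spool=.017,iron_core=.02,pot=.013)
for q,z in Z.items():
  for n,c in cs.items():
    for d in silhouettes(q,c)[:2]:
        print(q,n,round(d["conf"],2),d["bbox"],cen(d["region"]),atz(c,cen(d["region"]),z))
E
```

```text
0.0 [0.205 0.455 0.23 ] [ 0.21   0.978 -0.001 -0.   ] 0.08534857981061723
top cam [0.383 0.076 1.031]
side cam [ 0.262 -0.747  0.619]
fixture top 0.61 [264.5, 223.2, 381.7, 312.2] [323.733 268.071] [0.501 0.055 0.012]
fixture side 0.67 [248.4, 227.5, 330.7, 333.2] [282.721 287.441] [0.5   0.04  0.012]
fixture side 0.62 [195.5, 196.9, 251.1, 222.0] [228.169 208.357] [0.483 0.429 0.012]
peg_head top 0.41 [363.8, 273.4, 370.7, 283.4] [367.375 275.271] [ 0.48  -0.042  0.048]
peg_head side 0.27 [244.6, 230.8, 327.0, 329.0] [282.796 287.426] [ 0.486 -0.007  0.048]
plunger_knob top 0.53 [287.4, 250.0, 300.3, 264.1] [293.056 255.802] [0.52  0.123 0.082]
plunger_knob side 0.7 [389.7, 341.3, 421.4, 382.8] [405.945 362.865] [ 0.578 -0.301  0.082]
plunger_knob side 0.67 [271.7, 229.3, 288.4, 257.4] [277.919 236.812] [0.522 0.121 0.082]
mallet top 0.85 [162.3, 253.4, 190.5, 322.0] [172.555 281.739] [0.47  0.397 0.03 ]
mallet top 0.73 [437.9, 213.4, 468.1, 227.5] [451.084 219.908] [ 0.61  -0.245  0.03 ]
mallet side 0.69 [193.0, 193.8, 252.1, 220.3] [227.632 208.271] [0.476 0.395 0.03 ]
mallet side
[... 323 characters left out ...]
 -0.243  0.012]
solvent_bottle side 0.87 [338.8, 162.5, 358.0, 218.4] [348.96  193.433] [0.761 0.274 0.067]
spool top 0.61 [373.5, 182.7, 401.6, 207.0] [388.032 194.036] [ 0.678 -0.101  0.017]
spool top 0.33 [163.1, 252.7, 188.5, 319.3] [172.762 281.449] [0.472 0.401 0.017]
spool side 0.89 [378.3, 285.2, 410.9, 319.9] [394.95  302.275] [ 0.68  -0.1    0.017]
iron_core top 0.64 [439.1, 212.5, 464.9, 228.9] [450.691 219.896] [ 0.613 -0.247  0.02 ]
iron_core side 0.86 [392.2, 342.6, 421.8, 381.7] [405.792 362.941] [ 0.614 -0.249  0.02 ]
pot top 0.41 [319.1, 320.9, 333.5, 333.5] [325.647 325.801] [0.369 0.052 0.013]
pot side 0.55 [206.7, 291.4, 229.3, 311.5] [219.573 301.725] [0.371 0.045 0.013]
```

```bash
python3 - <<'E'
import cv2,numpy as np
a=cv2.imread("pics/top1.png")[160:350,140:480];b=cv2.imread("pics/side1.png")[150:400,180:430]
a=cv2.resize(a,None,fx=2.3,fy=2.3,interpolation=3)
cv2.imwrite("pics/a.png",a)
cv2.imwrite("pics/b.png",cv2.resize(b,None,fx=2.4,fy=2.4,interpolation=3))
E
```

```text
(no output)
```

View pics/a.png

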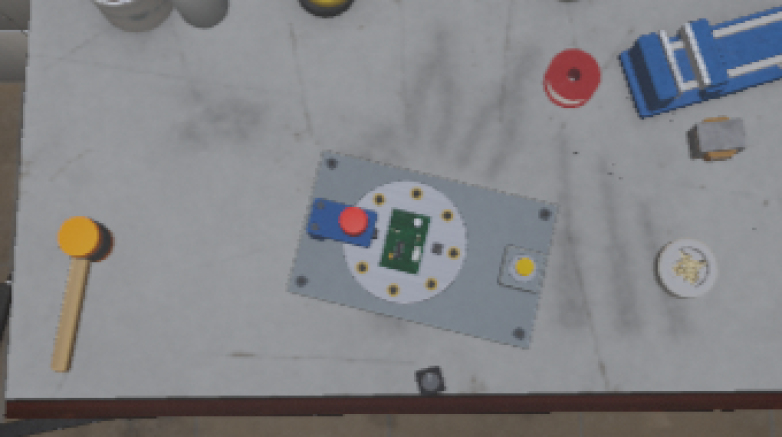

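View pics/b.png

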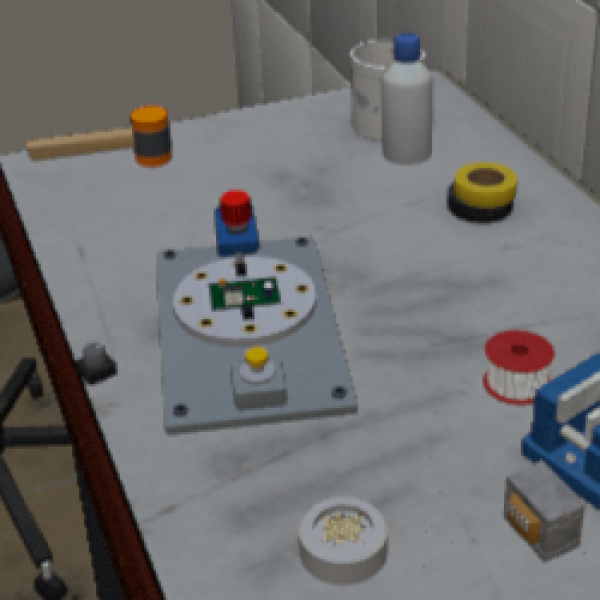

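The top crop shows the mallet at left: its head is at about px (174,263) and the handle runs down to (166,320). It also shows the knob at (293,256) and the yellow peg at (368,276). The side crop agrees, and the mallet stands clear of everything else. Next I'll refine these positions by colour.

```bash
cat >> h.py <<'E'
def col(c,box,h0,h1,smin=120,vmin=60):
    x0,y0,x1,y1=box;hsv=cv2.cvtColor(c["image"],cv2.COLOR_RGB2HSV)
    m=np.zeros((480,640),np.uint8);m[y0:y1,x0:x1]=1
    H,S,V=hsv[...,0],hsv[...,1],hsv[...,2]
    hm=((H>=h0)&(H<=h1)) if h0<=h1 else ((H>=h0)|(H<=h1))
    return (m>0)&hm&(S>=smin)&(V>=vmin)
def tri(c1,u1,c2,u2):
    A=[];b=[]
    for c,u in((c1,u1),(c2,u2)):
        o,d=ray(c,u);d=d/np.linalg.norm(d);P=np.eye(3)-np.outer(d,d);A.append(P);b.append(P@o)
    return np.linalg.lstsq(np.vstack(A),np.hstack(b),rcond=None)[0]
E
python3 - <<'E'
from h import *
np.set_printoptions(precision=4,suppress=True)
t=camera("top");s=camera("side")
m=col(t,(155,245,200,275),8,20,190);print("head",m.sum(),cen(m),atz(t,cen(m),.054))
w=col(t,(155,278,200,330),8,30,50);ys,xs=np.nonzero(w);print("wood",w.sum(),xs.min(),xs.max(),ys.min(),ys.max())
c,sz,a=cv2.minAreaRect(np.c_[xs,ys].astype(np.float32));print(c,sz,a)
vx,vy,x0,y0=cv2.fitLine(np.c_[xs,ys].astype(np.float32),cv2.DIST_L2,0,.01,.01).ravel()
p=atz(t,(x0,y0),.041);q=atz(t,(x0+20*vx,y0+20*vy),.041);e=atz(t,(x0+(ys.max()-y0)*vx/vy,ys.max()+.5),.041);print("handle",p,q,"yaw",np.degrees(np.arctan2(*(p-q)[[1,0]])),"end",e)
y=col(t,(355,262,380,290),20,35,120);ys_=col(s,(270,285,305,310),20,35,120)
print("peg",y.sum(),cen(y),atz(t,cen(y),.051),ys_.sum(),cen(ys_),tri(t,cen(y),s,cen(ys_)))
k=col(t,(280,240,310,272),172,8,120);ks=col(s,(260,222,295,250),172,8,120)
print("knob",k.sum(),cen(k),atz(t,cen(k),.092),ks.sum(),cen(ks),tri(t,cen(k),s,cen(ks)))
E
```

```text
head 196 [173.3367 262.2857] [0.5114 0.3903 0.054 ]
wood 364 162 178 278 321
(169.7066650390625, 299.15130615234375) (8.207395553588867, 44.69076919555664) 11.003539085388184
handle [0.4307 0.398  0.041 ] [0.4742 0.3917 0.041 ] yaw 171.7349961354143 end [0.3821 0.4048 0.041 ]
peg 44 [367.8636 275.5909] [ 0.4788 -0.043   0.051 ] 69 [286.2174 297.3623] [ 0.4797 -0.0431  0.0514]
knob 117 [293.3846 255.547 ] [0.5193 0.1217 0.092 ] 158 [277.7658 236.0823] [0.5213 0.1219 0.0835]
```

Request:
{"method": "drive_tool", "body": {
  "increments": [
    [[37, -8, -8], [0, 0, 2.4], 1],
    [[37, -8, -8], [0, 0, 2.4], 1],
    [[37, -8, -8], [0, 0, 2.4], 1],
    [[37, -9, -8], [0, 0, 2.4], 1],
    [[37, -9, -8], [0, 0, 2.4], 1],
    [[37, -9, -8], [0, 0, 2.4], 1],
    [[37, -9, -8], [0, 0, 2.3], 1],
    [[6, 0, -4], [0, 0, 0], 1]
  ]
}}

```text
clock: 1.77
eef_pos: [0.4759, 0.3931, 0.1695]
tool_rot: [0.069, 0.998, -0.001, 0.001]
ft_force: [0.4, 1.0, -0.2]
grip_width: 0.0855
grasp_force: 0.0
```

```bash
python3 - <<'E'
from h import *
np.set_printoptions(precision=4,suppress=True)
o=get_obs();print(o["clock"],o["eef_pos"],o["tool_rot"],o["joint_pos"])
c=camera("wrist");save(c,"w1.png")
E
```

```text
1.7667 [0.4759 0.3931 0.1695] [ 0.0686  0.9976 -0.0007  0.0009] [ 0.6915  0.504   0.2297  1.2962 -0.0023  0.8288]
```

View pics/w1.png

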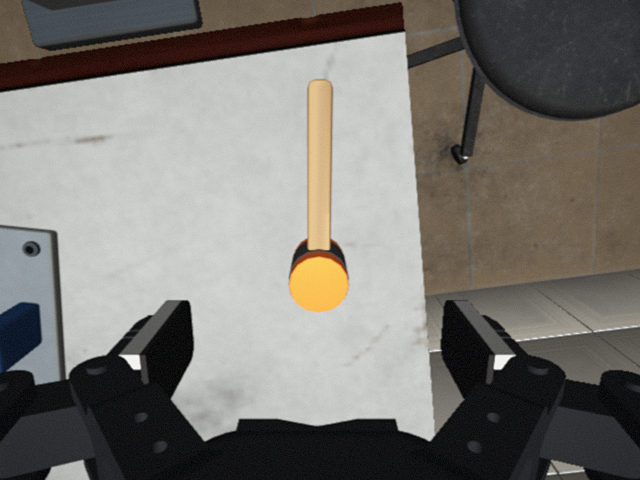

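The wrist picture shows the mallet upright in the image. The head top is at about (319,284) and the handle is centred on column 319 with its end at row 80, so the yaw matches.

```bash
python3 - <<'E'
from h import *
np.set_printoptions(precision=4,suppress=True)
c=camera("wrist")
print(atz(c,(319,284),.056),"end",atz(c,(320,81),.041),"near head",atz(c,(319,235),.041),"cols near", atz(c,(307,235),.041),atz(c,(331,235),.041))
E
```

```text
[0.5085 0.3903 0.056 ] end [0.3829 0.4081 0.041 ] near head [0.4795 0.3943 0.041 ] cols near [0.4784 0.3863 0.041 ] [0.4806 0.4023 0.041 ]
```

Request:
{"method": "drive_tool", "body": {
  "increments": [
    [[-8, 3, -35], [0, 0, 0], 1],
    [[0, 0, -40], [0, 0, 0], 1],
    [[0, 0, -40], [0, 0, 0], 1],
    [[0, 0, -30], [0, 0, 0], 1],
    [[0, 0, -12], [0, 0, 0], 1],
    [[0, 0, 0], [0, 0, 0], 1],
    [[0, 0, 0], [0, 0, 0], 1]
  ]
}}

```text
clock: 2.45
eef_pos: [0.4611, 0.3993, 0.0144]
tool_rot: [0.065, 0.998, -0.0, -0.001]
ft_force: [0.6, -0.4, 1.1]
grip_width: 0.0853
grasp_force: 0.0
```

Request:
{"method": "drive_tool", "body": {
  "increments": [
    [[7, -3, -2], [0, 0, 0], 1],
    [[0, 0, 0], [0, 0, 0], 0],
    [[0, 0, 0], [0, 0, 0], 0],
    [[0, 0, 0], [0, 0, 0], 0],
    [[0, 0, 0], [0, 0, 0], 0],
    [[0, 0, 0], [0, 0, 0], 0],
    [[0, 0, 0], [0, 0, 0], 0],
    [[0, 0, 0], [0, 0, 0], 0]
  ]
}}

```text
clock: 3.12
eef_pos: [0.4697, 0.3957, 0.0127]
tool_rot: [0.066, 0.998, -0.0, 0.0]
ft_force: [-1.3, -1.8, 3.9]
grip_width: 0.0152
grasp_force: 59.2
```

Request:
{"method": "drive_tool", "body": {
  "increments": [
    [[0, 0, 15], [0, 0, 0], 0],
    [[0, 0, 30], [0, 0, 0], 0],
    [[0, 0, 40], [0, 0, 0], 0],
    [[0, 0, 40], [0, 0, 0], 0],
    [[0, 0, 10], [0, 0, 0], 0],
    [[0, 0, 0], [0, 0, 0], 0],
    [[0, 0, 0], [0, 0, 0], 0]
  ]
}}

```text
clock: 3.7
eef_pos: [0.4693, 0.3956, 0.1467]
tool_rot: [0.066, 0.998, -0.0, -0.0]
ft_force: [0.3, 0.2, -3.2]
grip_width: 0.0148
grasp_force: 58.8
```

```bash
python3 - <<'E'
from h import *
np.set_printoptions(precision=4,suppress=True)
o=get_obs();print(o["eef_pos"],o["tool_rot"],o["ft_force"],o["joint_pos"])
c=camera("wrist");save(c,"w2.png")
m=col(c,(200,150,440,420),8,22,190);n,l,st,ce=cv2.connectedComponentsWithStats(m.astype(np.uint8));print(st[1:][st[1:,4]>50],ce[1:][st[1:,4]>50])
s=camera("side");save(s,"s2.png")
cv2.imwrite("pics/ws2.png",np.hstack([cv2.resize(c["image"],(400,300)),cv2.resize(s["image"][60:300,120:440],(400,300))])[:,:,::-1])
E
```

```text
[0.4693 0.3956 0.1467] [ 0.0661  0.9978 -0.0001 -0.0002] [ 0.3381  0.2092 -3.1712] [0.7003 0.5108 0.1804 1.2407 0.0002 0.8326]
[[297 417  37   3  71]] [[315.4789 418.3662]]
```

View pics/ws2.png

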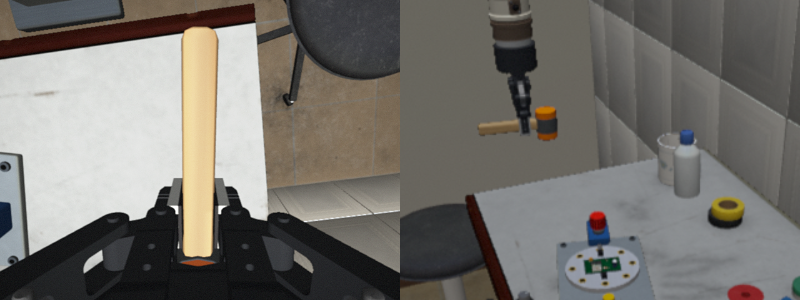

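The mallet is held level: the handle is vertical in the wrist view and the head hangs level in the side view. I'll carry it over the peg now.

Request:
{"method": "drive_tool", "body": {
  "increments": [
    [[-3, -25, 0], [0, 0, 0], 0],
    [[-3, -38, 0], [0, 0, 0], 0],
    [[-3, -38, 0], [0, 0, 0], 0],
    [[-3, -38, 0], [0, 0, 0], 0],
    [[-3, -38, 0], [0, 0, 0], 0],
    [[-3, -38, 0], [0, 0, 0], 0],
    [[-3, -38, 0], [0, 0, 0], 0],
    [[-3, -38, 0], [0, 0, 0], 0]
  ]
}}

```text
clock: 4.47
eef_pos: [0.4432, 0.1027, 0.1448]
tool_rot: [0.066, 0.998, -0.001, -0.003]
ft_force: [1.3, -0.4, -1.9]
grip_width: 0.0153
grasp_force: 59.0
```

Request:
{"method": "drive_tool", "body": {
  "increments": [
    [[-3, -38, 0], [0, 0, 0], 0],
    [[-3, -38, -10], [0, 0, 0], 0],
    [[0, -38, -10], [0, 0, 0], 0],
    [[0, -28, -10], [0, 0, 0], 0],
    [[0, 0, -15], [0, 0, 0], 0],
    [[0, 0, -15], [0, 0, 0], 0],
    [[0, 0, 0], [0, 0, 0], 0],
    [[0, 0, 0], [0, 0, 0], 0]
  ]
}}

```text
clock: 5.13
eef_pos: [0.437, -0.0372, 0.0851]
tool_rot: [0.066, 0.998, 0.0, -0.003]
ft_force: [0.6, 0.3, -1.6]
grip_width: 0.0149
grasp_force: 59.0
```

```bash
python3 - <<'E'
from h import *
np.set_printoptions(precision=4,suppress=True)
o=get_obs();print(o["eef_pos"],o["tool_rot"],o["ft_force"],o["joint_pos"])
s=camera("side");cv2.imwrite("pics/s3.png",cv2.resize(s["image"][180:360,180:400],None,fx=3,fy=3,interpolation=3)[:,:,::-1])
h=o["eef_pos"]+[.0405,-.0057,0];print(proj(s,[h[0],h[1],o["eef_pos"][2]-.0127]),proj(s,[.4795,-.043,.05]))
E
```

```text
[ 0.437  -0.0372  0.0851] [ 0.0663  0.9978  0.0001 -0.0032] [ 0.6399  0.2769 -1.564 ] [-0.0849  0.2525 -0.3908  0.9339 -0.      0.0478]
[283.9391 288.5504] [285.6412 298.0551]
```

View pics/s3.png

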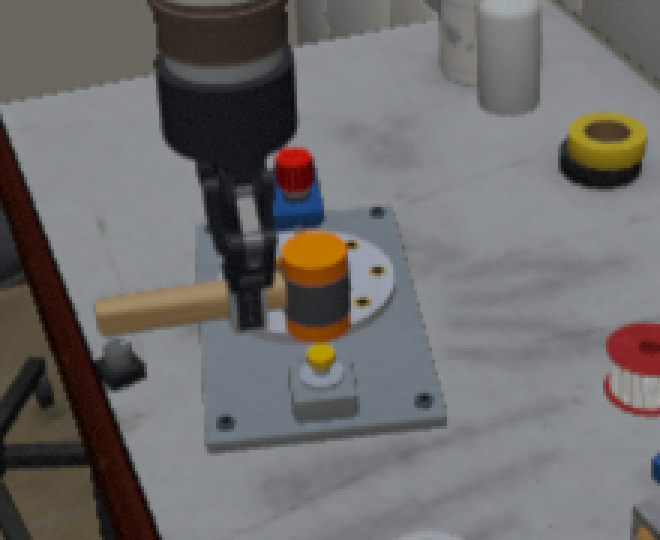

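The side view shows the mallet head directly above the peg (head bottom at crop col 318, peg at 320), with the fingers well clear of it. I'll drive down now.

Request:
{"method": "drive_tool", "body": {
  "increments": [
    [[2, 0, -10], [0, 0, 0], 0],
    [[0, 0, -8], [0, 0, 0], 0],
    [[0, 0, -4], [0, 0, 0], 0],
    [[0, 0, -4], [0, 0, 0], 0],
    [[0, 0, -4], [0, 0, 0], 0],
    [[0, 0, -3], [0, 0, 0], 0],
    [[0, 0, 0], [0, 0, 0], 0]
  ]
}}

```text
clock: 5.77
eef_pos: [0.4414, -0.0369, 0.0541]
tool_rot: [0.066, 0.998, 0.0, -0.0]
ft_force: [-0.2, 0.6, -2.3]
grip_width: 0.015
grasp_force: 59.2
```

Request:
{"method": "drive_tool", "body": {
  "increments": [
    [[0, 0, -2], [0, 0, 0], 0],
    [[0, 0, -2], [0, 0, 0], 0],
    [[0, 0, 0], [0, 0, 0], 0]
  ]
}}

```text
clock: 6.02
eef_pos: [0.4416, -0.0373, 0.0521]
tool_rot: [0.066, 0.998, -0.0, 0.0]
ft_force: [-9.0, 1.0, 16.1]
grip_width: 0.0148
grasp_force: 61.9
```

Request:
{"method": "drive_tool", "body": {
  "increments": [
    [[0, 0, 0], [0, 0, 0], 0],
    [[0, 0, 10], [0, 0, 0], 0],
    [[0, 0, 30], [0, 0, 0], 0],
    [[0, 0, 30], [0, 0, 0], 0],
    [[0, 0, 20], [0, 0, 0], 0],
    [[0, 0, 0], [0, 0, 0], 0]
  ]
}}

```text
clock: 6.52
eef_pos: [0.4454, -0.0378, 0.1445]
tool_rot: [0.066, 0.998, -0.0, 0.005]
ft_force: [0.5, 0.6, -2.1]
grip_width: 0.0151
grasp_force: 59.3
```

```bash
python3 - <<'E'
from h import *
np.set_printoptions(precision=4,suppress=True)
o=get_obs();print(o["eef_pos"],o["ft_force"])
s=camera("side");cv2.imwrite("pics/s4.png",cv2.resize(s["image"][160:340,180:400],None,fx=3,fy=3,interpolation=3)[:,:,::-1])
m=col(s,(270,285,305,315),20,35,120);print(m.sum(),cen(m),proj(s,[.4795,-.043,.05]),proj(s,[.4795,-.043,.038]))
E
```

```text
[ 0.4454 -0.0378  0.1445] [ 0.5072  0.5507 -2.1442]
51 [286.5882 300.7647] [285.6412 298.0551] [285.9828 303.1747]
```

View pics/s4.png

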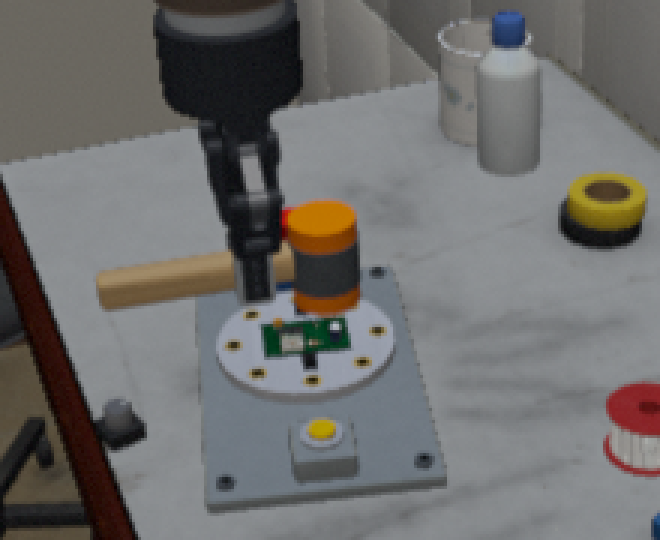

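The peg head now sits almost flush with the steel collar at (322,429). I'll check the drop against the first picture.

```bash
python3 - <<'E'
from h import *
s=camera("side")
for im in (cv2.imread("pics/side1.png")[:,:,::-1],s["image"]):
    m=col(dict(image=np.ascontiguousarray(im)),(270,285,305,315),20,35,120);ys,xs=np.nonzero(m);print(ys.min(),ys.max(),xs.min(),xs.max(),np.bincount(ys)[ys.min():])
E
```

```text
286 302 282 291 [ 2  4  0  0  0  0  0  0  1  6  8  9 10 10  8  7  5]
286 305 282 291 [2 4 0 0 0 0 0 0 0 0 0 0 0 0 5 7 9 9 8 6]
```

The top edge dropped about 5 px, or roughly 11.5 mm, so the peg is fully down. Next I return the mallet to its original spot.

Request:
{"method": "drive_tool", "body": {
  "increments": [
    [[3, 25, 0], [0, 0, 0], 0],
    [[3, 38, 0], [0, 0, 0], 0],
    [[3, 38, 0], [0, 0, 0], 0],
    [[3, 38, 0], [0, 0, 0], 0],
    [[3, 38, 0], [0, 0, 0], 0],
    [[3, 38, 0], [0, 0, 0], 0],
    [[3, 38, 0], [0, 0, 0], 0],
    [[3, 38, 0], [0, 0, 0], 0]
  ]
}}

```text
clock: 7.28
eef_pos: [0.4642, 0.2549, 0.1376]
tool_rot: [0.066, 0.998, -0.001, -0.002]
ft_force: [1.1, 0.0, -1.9]
grip_width: 0.0152
grasp_force: 59.3
```

Request:
{"method": "drive_tool", "body": {
  "increments": [
    [[2, 38, 0], [0, 0, 0], 0],
    [[2, 38, 0], [0, 0, 0], 0],
    [[0, 38, 0], [0, 0, 0], 0],
    [[0, 28, -10], [0, 0, 0], 0],
    [[0, 0, -30], [0, 0, 0], 0],
    [[0, 0, -30], [0, 0, 0], 0],
    [[0, 0, 0], [0, 0, 0], 0],
    [[0, 0, 0], [0, 0, 0], 0]
  ]
}}

```text
clock: 7.95
eef_pos: [0.4668, 0.3935, 0.066]
tool_rot: [0.066, 0.998, -0.003, -0.003]
ft_force: [-0.5, 0.2, -2.1]
grip_width: 0.015
grasp_force: 59.3
```

```bash
python3 - <<'E'
from h import *
np.set_printoptions(precision=4,suppress=True)
o=get_obs();print(o["eef_pos"],o["tool_rot"],o["ft_force"],o["ft_torque"])
s=camera("side");cv2.imwrite("pics/s5.png",cv2.resize(s["image"][120:260,150:320],None,fx=4,fy=4,interpolation=3)[:,:,::-1])
E
```

```text
[0.4668 0.3935 0.066 ] [ 0.066   0.9978 -0.0034 -0.0035] [-0.5347  0.1747 -2.1094] [0.0017 0.0277 0.0216]
```

View pics/s5.png

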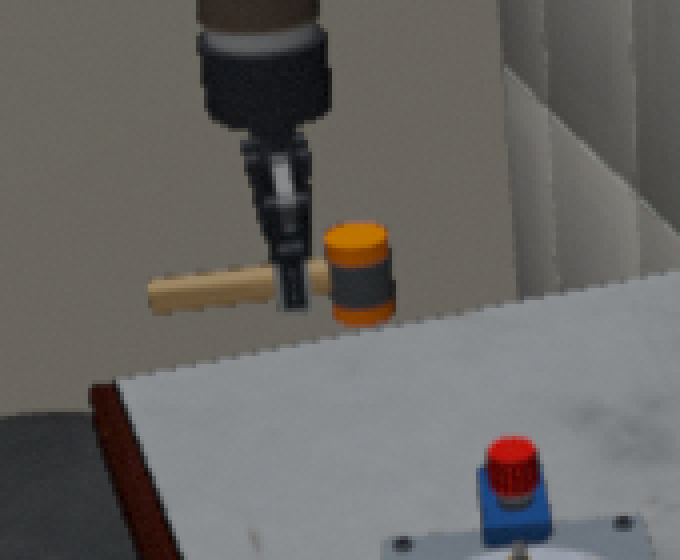

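The mallet looks upright to within a few degrees, with its head over clear bench. I'll lower it until it touches.

Request:
{"method": "drive_tool", "body": {
  "increments": [
    [[0, 0, -25], [0, 0, 0], 0],
    [[0, 0, -18], [0, 0, 0], 0],
    [[0, 0, -6], [0, 0, 0], 0],
    [[0, 0, -2], [0, 0, 0], 0],
    [[0, 0, 0], [0, 0, 0], 0],
    [[0, 0, 0], [0, 0, 0], 0]
  ]
}}

```text
clock: 8.5
eef_pos: [0.4709, 0.3965, 0.0212]
tool_rot: [0.066, 0.998, 0.001, 0.001]
ft_force: [1.3, 0.8, -2.4]
grip_width: 0.0148
grasp_force: 59.4
```

Request:
{"method": "drive_tool", "body": {
  "increments": [
    [[0, 0, -3], [0, 0, 0], 0],
    [[0, 0, -3], [0, 0, 0], 0],
    [[0, 0, 0], [0, 0, 0], 0],
    [[0, 0, 0], [0, 0, 0], 0]
  ]
}}

```text
clock: 8.83
eef_pos: [0.4695, 0.3957, 0.0133]
tool_rot: [0.066, 0.998, -0.0, -0.0]
ft_force: [-0.0, 0.5, -2.6]
grip_width: 0.0149
grasp_force: 59.4
```

Request:
{"method": "drive_tool", "body": {
  "increments": [
    [[0, 0, -1], [0, 0, 0], 0],
    [[0, 0, -1], [0, 0, 0], 0],
    [[0, 0, 0], [0, 0, 0], 0],
    [[0, 0, 0], [0, 0, 0], 0]
  ]
}}

```text
clock: 9.17
eef_pos: [0.4697, 0.396, 0.0126]
tool_rot: [0.066, 0.998, 0.0, 0.0]
ft_force: [-3.3, -2.2, 6.0]
grip_width: 0.015
grasp_force: 60.6
```

Request:
{"method": "drive_tool", "body": {
  "increments": [
    [[0, 0, 0], [0, 0, 0], 0.3],
    [[0, 0, 0], [0, 0, 0], 0.5],
    [[0, 0, 0], [0, 0, 0], 0.7],
    [[0, 0, 0], [0, 0, 0], 0.7],
    [[0, 0, 0], [0, 0, 0], 0.7],
    [[0, 0, 0], [0, 0, 0], 0.7],
    [[0, 0, 0], [0, 0, 0], 0.7],
    [[0, 0, 0], [0, 0, 0], 0.7]
  ]
}}

```text
clock: 9.83
eef_pos: [0.4696, 0.3958, 0.0112]
tool_rot: [0.066, 0.998, -0.0, -0.0]
ft_force: [0.2, -0.4, -0.2]
grip_width: 0.06
grasp_force: 0.0
```

Request:
{"method": "drive_tool", "body": {
  "increments": [
    [[0, 0, 20], [0, 0, 0], 0.7],
    [[0, 0, 40], [0, 0, 0], 0.7],
    [[0, 0, 40], [0, 0, 0], 0.7],
    [[0, 0, 40], [0, 0, 0], 0.7],
    [[0, 0, 0], [0, 0, 0], 0.7],
    [[0, 0, 0], [0, 0, 0], 0.7]
  ]
}}

```text
clock: 10.33
eef_pos: [0.4715, 0.3974, 0.1552]
tool_rot: [0.066, 0.998, 0.003, 0.003]
ft_force: [0.1, -0.1, -0.2]
grip_width: 0.0598
grasp_force: 0.0
```

```bash
python3 - <<'E'
from h import *
np.set_printoptions(precision=4,suppress=True)
o=get_obs();print(o["clock"],o["eef_pos"],o["tool_rot"],o["grip_width"])
s=camera("side");w=camera("wrist")
cv2.imwrite("pics/s6.png",np.hstack([cv2.resize(w["image"],(400,300)),cv2.resize(s["image"][150:270,160:320],(400,300))])[:,:,::-1])
E
```

```text
10.3333 [0.4715 0.3974 0.1552] [0.0661 0.9978 0.0028 0.0029] 0.05977362666313208
```

View pics/s6.png

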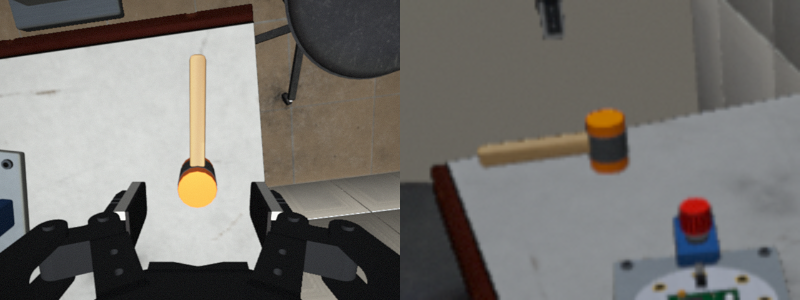

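The mallet stands upright on its face, released, with the fingers clear of it. Next I go above the knob.

Request:
{"method": "drive_tool", "body": {
  "increments": [
    [[7, -36, 0], [0, 0, 0], 0.7],
    [[7, -36, 0], [0, 0, 0], 0.7],
    [[7, -36, 0], [0, 0, 0], 0.7],
    [[7, -36, 0], [0, 0, 0], 0.7],
    [[7, -36, 0], [0, 0, 0], 0.7],
    [[7, -36, 0], [0, 0, 0], 0.7],
    [[7, -36, 0], [0, 0, 0], 0.7],
    [[2, -22, 0], [0, 0, 0], 0.7]
  ]
}}

```text
clock: 11.1
eef_pos: [0.5195, 0.1181, 0.1489]
tool_rot: [0.067, 0.998, -0.001, -0.002]
ft_force: [-0.2, 0.8, 0.5]
grip_width: 0.0598
grasp_force: 0.0
```

Request:
{"method": "drive_tool", "body": {
  "increments": [
    [[0, 0, 0], [0, 0, 0], 0.7],
    [[0, 0, 0], [0, 0, 0], 0.7],
    [[0, 0, 0], [0, 0, 0], 0.7]
  ]
}}

```text
clock: 11.35
eef_pos: [0.5197, 0.1219, 0.1498]
tool_rot: [0.066, 0.998, -0.0, -0.001]
ft_force: [-0.3, 0.4, -0.1]
grip_width: 0.0597
grasp_force: 0.0
```

```bash
python3 - <<'E'
from h import *
np.set_printoptions(precision=4,suppress=True)
o=get_obs();print(o["clock"],o["eef_pos"],o["tool_rot"],o["joint_pos"])
w=camera("wrist");save(w,"w7.png");print(proj(w,[.52,.122,.094]))
k=col(w,(150,100,500,430),172,8,120);n,l,st,ce=cv2.connectedComponentsWithStats(k.astype(np.uint8));i=1+st[1:,4].argmax();print(st[i],ce[i],atz(w,ce[i],.092))
E
```

```text
11.35 [0.5197 0.1219 0.1498] [ 0.0662  0.9978 -0.0002 -0.0015] [ 0.2301  0.3574 -0.0511  1.1653  0.0005  0.3625]
[316.9865 262.3509]
[ 290  229   53   57 2276] [315.8989 257.757 ] [0.5182 0.1217 0.092 ]
```

View pics/w7.png

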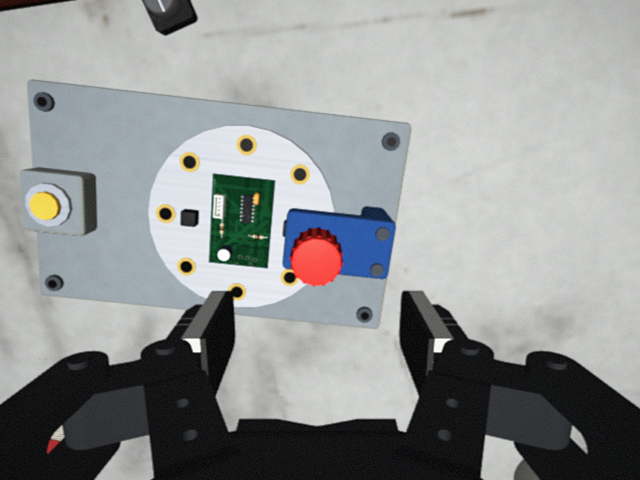

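The wrist view shows the knob's top at about (317,262), where (0.520, 0.122) projects, so the gripper is centred. I'll descend and grip.

Request:
{"method": "drive_tool", "body": {
  "increments": [
    [[0, 0, -30], [0, 0, 0], 0.7],
    [[0, 0, -30], [0, 0, 0], 0.7],
    [[0, 0, -18], [0, 0, 0], 0.7],
    [[0, 0, -4], [0, 0, 0], 0.7],
    [[0, 0, 0], [0, 0, 0], 0.7],
    [[0, 0, 0], [0, 0, 0], 0.7]
  ]
}}

```text
clock: 11.9
eef_pos: [0.5209, 0.1228, 0.0698]
tool_rot: [0.065, 0.998, 0.0, 0.0]
ft_force: [-0.4, 0.2, 0.7]
grip_width: 0.0599
grasp_force: 0.0
```

Request:
{"method": "drive_tool", "body": {
  "increments": [
    [[0, 0, 0], [0, 0, 0], 0],
    [[0, 0, 0], [0, 0, 0], 0],
    [[0, 0, 0], [0, 0, 0], 0],
    [[0, 0, 0], [0, 0, 0], 0],
    [[0, 0, 0], [0, 0, 0], 0],
    [[0, 0, 0], [0, 0, 0], 0]
  ]
}}

```text
clock: 12.4
eef_pos: [0.5216, 0.121, 0.0711]
tool_rot: [0.066, 0.998, -0.001, 0.001]
ft_force: [-2.0, -2.6, 5.2]
grip_width: 0.0241
grasp_force: 58.7
```

Request:
{"method": "drive_tool", "body": {
  "increments": [
    [[0, 0, 3], [0, 0, 0], 0],
    [[0, 0, 4], [0, 0, 0], 0],
    [[0, 0, 4], [0, 0, 0], 0],
    [[0, 0, 3], [0, 0, 0], 0],
    [[0, 0, 0], [0, 0, 0], 0],
    [[0, 0, 0], [0, 0, 0], 0]
  ]
}}

```text
clock: 12.9
eef_pos: [0.5215, 0.121, 0.0828]
tool_rot: [0.066, 0.998, -0.001, 0.001]
ft_force: [6.0, -2.7, -10.1]
grip_width: 0.0241
grasp_force: 59.3
```

Request:
{"method": "drive_tool", "body": {
  "increments": [
    [[0, 0, 2], [0, 0, 0], 0],
    [[0, 0, 2], [0, 0, 0], 0],
    [[0, 0, 0], [0, 0, 0], 0],
    [[0, 0, 0], [0, 0, 0], 0]
  ]
}}

```text
clock: 13.23
eef_pos: [0.5215, 0.121, 0.0862]
tool_rot: [0.066, 0.998, -0.001, 0.0]
ft_force: [5.6, -1.8, -11.0]
grip_width: 0.024
grasp_force: 61.8
```

Request:
{"method": "drive_tool", "body": {
  "increments": [
    [[0, 0, 0], [0, 0, 0], 0],
    [[0, 0, 0], [0, 0, 0], 0],
    [[0, 0, 0], [0, 0, 0], 0],
    [[0, 0, 0], [0, 0, 0], 0],
    [[0, 0, 0], [0, 0, 0], 0],
    [[0, 0, 0], [0, 0, 0], 0],
    [[0, 0, 0], [0, 0, 0], 0],
    [[0, 0, 0], [0, 0, 0], 0]
  ]
}}

```text
clock: 13.9
eef_pos: [0.5215, 0.121, 0.0863]
tool_rot: [0.066, 0.998, -0.001, 0.0]
ft_force: [6.8, -2.6, -12.2]
grip_width: 0.0239
grasp_force: 61.8
```

Request:
{"method": "drive_tool", "body": {
  "increments": [
    [[0, 0, 0], [0, 0, 0], 0],
    [[0, 0, 0], [0, 0, 0], 0],
    [[0, 0, 0], [0, 0, 0], 0],
    [[0, 0, 0], [0, 0, 0], 0],
    [[0, 0, 0], [0, 0, 0], 0],
    [[0, 0, 0], [0, 0, 0], 0],
    [[0, 0, 0], [0, 0, 0], 0],
    [[0, 0, 0], [0, 0, 0], 0]
  ]
}}

```text
clock: 14.57
eef_pos: [0.5215, 0.121, 0.0862]
tool_rot: [0.067, 0.998, -0.001, 0.0]
ft_force: [6.8, -2.0, -11.0]
grip_width: 0.0242
grasp_force: 61.8
```

```bash
python3 - <<'E'
from h import *
s=camera("side");cv2.imwrite("pics/s8.png",cv2.resize(s["image"][180:320,180:350],None,fx=4,fy=4,interpolation=3)[:,:,::-1])
E
```

```text
(no output)
```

View pics/s8.png

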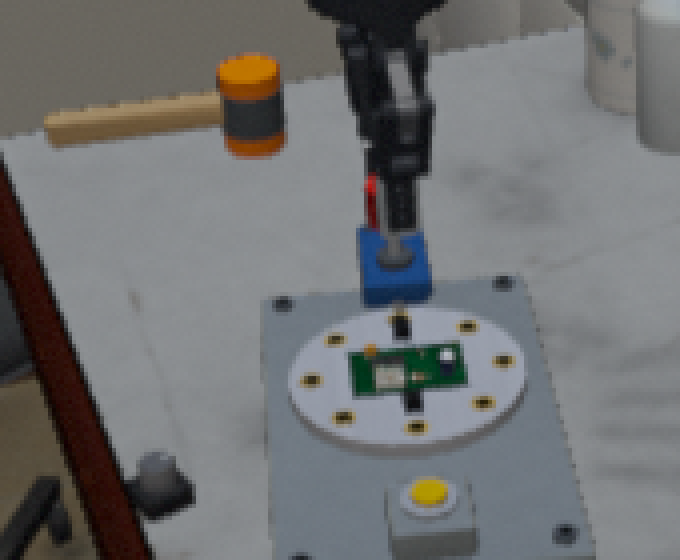

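The knob is raised, with its bare shaft showing above the collar at (395,248). The peg is down at (430,490), the mallet stands upright, and the pull force is steady at about 11 N. I'm handing in.

```bash
python3 -c "from workcell import job_done; print(job_done())"
```

```text
the job is handed in; nothing more can be done
None
```

I knocked the brake peg down with the mallet and stood the mallet back upright on its face. The gripper is holding the index plunger fully up by its red knob (about 15 mm), and the job is handed in; `job_done()` returned no verdict.

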